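# Eject the green backup drive and stop it with the other finger

### The job

Two backup-drive docks stand on the desk: on the one that holds the green drive, press the orange eject pad with one finger and stop the drive that pops out with the other finger, before it slides out past the open end of the tray. Finish while holding: one finger keeps the pad fully down and the other still holds the popped drive back on its tray. Do not pick up the drive, and leave the white drive, its dock and everything else on the desk alone.

Things in the scene. Friction and masses are not known exactly. Their poses are not given: they have to be found in the camera images.
- dock_a: dock holding the GREEN drive: low dark-grey base fixed to the desk. Its frame (all mm below are in it): z up, x from the tray's open end towards the spring housing; origin on the desk under the home drive's front face. Base plate x -60..118, y -38..94, 12 thick, its top is the tray floor. Case beside the bay, x 16..116, y 35..93, 36 high; spring housing x 98..118, y -34..34, 46 high
- bay_a (a point): middle of the floor of the bay where the green drive lies when home, at x 40, y 0, z 12 in the dock's frame: open on top, x 0..80, between walls with inner faces at y = +-27.5 and tops at z 30. A steel catch (x -6.5..-0.5) stands 6 mm proud of the floor in front of the drive and goes down with the pad
- tray_a (a point): point on the floor of the tray in front of the green drive, at x -34, y 0, z 12 in the dock's frame. The tray runs x -60..0 between low sides (y +-27.5 to 33.5, tops at z 18) and is open at x = -60. A finger that stands in the tray, its tip at about z 25, clears the low sides and stops the drive
- drive_a_mid (a point): centre of the GREEN drive: loose block 80 (along dock x) x 52 x 30 mm high, about 120 g. Home at x 40, y 0, z 27 in the dock's frame, front face at x 0. A spring (3.5 N at first, 1 N after 60 mm) pushes it towards -x: with the catch down it shoots out along the tray in a fraction of a second and slides out past the open end unless something stands in its way
- pad_a_top (a point): centre of the top face of the orange eject pad of the green drive's dock, 50 mm along the dock's x, 42 mm along its y, beside the tray (x -57..-7, y 46..88); the point moves with the pad and is at x -32, y 67, z 34 when up
- pad_a (a joint): how far that pad is pressed, m: 0 up, 0.009 fully down (top then at z 25 mm). Sprung: 1.5 N at first, 5 N at the bottom, plus up to about 4 N until the drive is released, at about 0.006. If it is let up again the catch rises under the popped drive
- dock_b: the other dock, of the same make and measures, which holds the WHITE drive; same frame. To be left alone
- drive_b_mid (a point): centre of the WHITE drive, same size; to be left alone
- pad_b (a joint): how far the pad of the white drive's dock is pressed, m; to be left alone
- mug: bystander: blue mug, 80 mm across, 90 mm tall; origin at the centre of its underside
- bottle: bystander: clear drinking bottle with a white cap, 64 mm across, 170 mm tall; origin at the centre of its underside
- phone: bystander: black phone lying flat, 150 x 72 x 9 mm; origin at the centre of its underside
- notes: bystander: yellow block of sticky notes, 50 x 50 x 18 mm; origin at the centre of its underside
- marker: bystander: yellow and black highlighter lying flat, about 120 x 18 x 16 mm; origin at the centre of its underside
- stapler: bystander: blue and black stapler, 130 x 34 x 40 mm; origin at the centre of its underside
Not all that is in view belongs to the job. Of the things like the part that bears drive_a_mid, leave any that is brown; of the rest the larger one is meant. Leave any blue look-alike of the dock_a alone.

How it is judged:
By the outcome, as a careful person would: the job done as asked, in the order asked, and still so for the second after the job is handed in, while the arm keeps its last pose, push and grip.
It also fails if it takes over 35 s, if anything falls off the work surface, if the arm or the gripper's body presses on something with over 40 N, if the wrist force passes 120 N, or if a joint passes its speed limit or range.

### The arm

A 6-joint arm with a two-finger parallel gripper is mounted at the origin on the work surface. World frame = base frame: x ahead of the robot, y to its left, z up, the work surface at z = 0. Lengths are in m, angles in rad, forces in N, time in s.
With the tool pointing down it reaches from about 0.15 to 0.775 m from the base axis. Payload 6.1 kg.
Tool frame: the origin (TCP) lies at the very end of the fingers, on their centre line; the grasp point (between the pads) lies 19 mm behind it; z points along the fingers, y is the direction in which the jaws open and shut (so a half turn about z gives the same grasp; the last joint's range is limited). The gripper opens to 85 mm and grips with 20 to 120 N. Pads are 22 mm wide; open, the fingers measure 114 mm over their backs; the gripper's body (76 mm by 85 mm) begins 54 mm behind the grasp point. The pads swing forward as they close: fully open they stand 13 mm farther back than shut.
Start: joints at [-1.171, 0.126, -0.04, 1.405, 0, 1.571], TCP at [0.204, -0.484, 0.231] pointing down, gripper open.
Joint ranges: [-2.72, 2.72], [-0.95, 1.95], [-1.27, 1.35], [-1.78, 2.02], [-1.46, 1.47], [-3.14, 3.14]. Speed limits (rad/s): [2.39, 2.39, 3.01, 3.14, 3.14, 3.14].

### API

Orientations are given as a rotation vector (axis times angle).
In Python, from bench import bot, eyes, job, masks_of gives the robot as it stands.
- The arm moves only by the shell command python3 -m jog 'ROWS' [FORCE]. ROWS is JSON, a list that holds one entry, the list of rows, each a list of 7 numbers: the shift along the tool's x, y, z in mm, then the turn, a rotation vector about the tool's x, y, z in degrees, then the opening, from 0 (shut) to 1 (fully open). A call has exactly 10 rows; each row shifts and turns the commanded pose from where the row before left it, along the tool's axes as they then stand; what a row does not reach is not made up. A row lasts 1/10 s, in which the tool goes at most 50 mm and 8.59 degrees, less where a joint would pass 70% of its speed; a pose out of reach is approached as far as the arm can. A call is refused whole if a number of a shift passes 50 or a number of a turn 8.59, either way. A call with a gripper value outside its range is refused whole. The fingers move at their own pace and stop on an object; FORCE is the grip in N (left out, the last holds). Time passes only in rows, so rows that do not move let the fingers close, or fill a call up. It gives the time, the measured TCP pose, the force and the opening at its end, in the units of the state.
- bot.read_state(): the state, without advancing time (a new reading comes with each control period).
- eyes.camera(name): name is "scene" or "top"; returns the picture (420x560x3 uint8, blue, green, red); there is no depth.
- eyes.camera_model(name): a dict with "fx", "fy", "cx", "cy" (pixels), "position" and "orientation" of the camera in the world. Camera axes: x right, y down, z forward; pixel columns grow to the right and rows downward; lengths in m; the calibration is good to about 2 mm. A picture is of the moment at which its call begins. camera_model takes no time and is no camera call.
- job.close_job(): hands the job in, once; it reports no verdict.
Trained networks look in the newest picture that a camera, given by its name, has taken for a name from the list of things; names that differ only in an ending like _2 or _b are one class to them, and where a whole thing is asked for, a point or a joint stands for the part that bears it (a point fixed in the world has none). Each returns a list of dicts, best first, with "confidence" (0 to 1); they miss things now and then, are a little off and sometimes report something else, mostly with a low value. They report only what shows in the picture. A call takes as long as a camera call. They do not tell look-alikes from the thing itself.
- masks_of(camera, target): "mask" (420x560 bool, what is visible of it) and "rect" ([left, top, right, bottom] in pixels, round what is visible of it).
The state is a dict: "clock": time; "q": joint angles; "joint_velocities": joint speeds; "effort": joint torques, N m; "eef_pos": TCP position; "tool_rot": TCP orientation; "ft_force": force on the tool from outside, world axes, zero at the start; "moment": the same for the moment, N m; "opening": finger opening in m.
Only numpy, scipy, OpenCV 4.12 (cv2) and the standard library are available. Lean on these libraries where they do the work, as an engineer would, in place of code of your own. Each camera call takes 0.05 s, during which the arm holds its last target.

## Working session

There is one attempt and no reset: what is moved stays moved. The work goes in short steps, Python scripts to look and compute and a shell command to move; the robot and the scene stay as the last step left them, time stands still between calls to the robot, and variables do not carry over. Pictures are saved under pics/ and viewed, and the job is handed in when it is done.

```bash
mkdir -p pics; ls; python3 - <<'E'
from bench import bot,eyes
import cv2
for n in("scene","top"):
    cv2.imwrite(f"pics/{n}0.png",eyes.camera(n)); print(n,eyes.camera_model(n))
print(bot.read_state())
E
```

```text
pics
scene {'fx': 442.3687824521093, 'fy': 442.3687824521093, 'cx': 284.29101071148705, 'cy': 211.08117078944667, 'position': array([1.52659772, 0.3033028 , 0.7596061 ]), 'orientation': array([-1.40956688, -1.8355847 ,  1.02428521])}
top {'fx': 405.83823301771946, 'fy': 405.83823301771946, 'cx': 282.9374678314698, 'cy': 217.60667804522052, 'position': array([ 0.32755687, -0.0102999 ,  1.06806418]), 'orientation': array([-2.14965954,  2.17178966, -0.06609647])}
{'clock': 0.1, 'q': array([-1.17098415e+00,  1.26360527e-01, -4.04891186e-02,  1.40541266e+00,
        3.69712918e-05,  1.57077382e+00]), 'joint_velocities': array([-2.70090965e-04, -4.61534864e-03,  1.45569043e-03, -9.45832437e-04,
       -1.32042198e-03,  7.39494357e-05]), 'effort': array([-9.48421075e-04, -4.36905169e+01,  3.53604484e+01,  1.36956395e-02,
       -3.19547200e-05, -2.28319891e-06]), 'eef_pos': array([ 0.2042225 , -0.48325661,  0.23059311]), 'tool_rot': array([-3.07760616e+00, -6.23596780e-01,  4.00147084e-04]), 'ft_force': array([-0.63852027,  0.18519133,  0.71961029]), 'moment': array([ 0.00474254, -0.02147281, -0.02472806]), 'opening': 0.085397257247781}
```

View pics/top0.png

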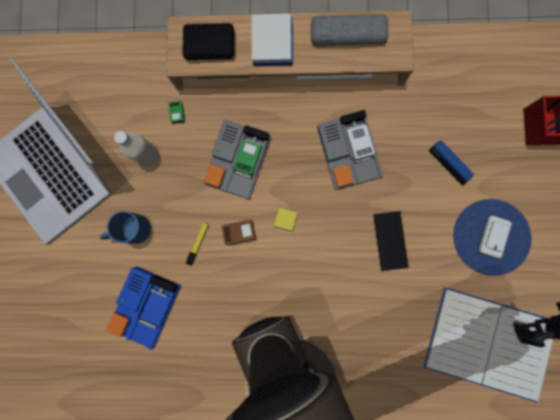

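View pics/scene0.png

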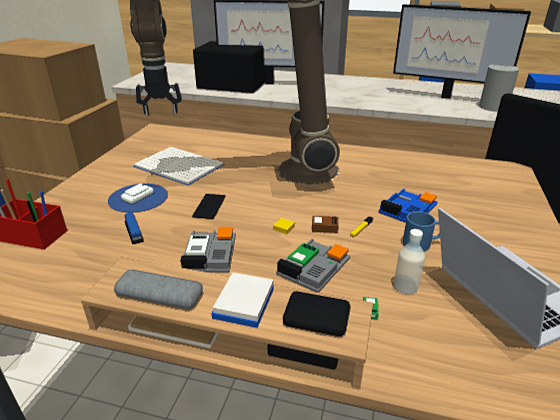

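```bash
python3 - <<'E'
import cv2,numpy as np
from bench import masks_of
im=cv2.imread("pics/top0.png");c=im[110:205,195:280]
cv2.imwrite("pics/topz.png",cv2.resize(c,None,fx=6.3,fy=6.3,interpolation=cv2.INTER_CUBIC))
im=cv2.imread("pics/scene0.png");c=im[225:300,265:365]
cv2.imwrite("pics/scz.png",cv2.resize(c,None,fx=7.5,fy=7.5,interpolation=cv2.INTER_CUBIC))
for cam in("top","scene"):
  for t in("dock_a","drive_a_mid","pad_a"):
    for i,m in enumerate(masks_of(cam,t)):
        ys,xs=np.nonzero(m["mask"]);print(cam,t,i,round(m["confidence"],2),m["rect"],xs.mean().round(1),ys.mean().round(1),len(xs))
        np.save(f"m_{cam}_{t}_{i}.npy",m["mask"])
E
```

```text
top dock_a 0 0.91 [104.7, 266.3, 182.1, 347.6] 142.4 306.5 3650
top dock_a 1 0.74 [316.0, 108.6, 382.9, 191.1] 346.0 152.2 2705
top dock_a 2 0.68 [201.5, 119.5, 273.4, 200.7] 234.4 158.9 2894
top drive_a_mid 0 0.76 [233.3, 141.7, 259.9, 177.6] 246.7 157.3 650
top drive_a_mid 1 0.68 [273.2, 208.0, 297.9, 230.3] 285.3 218.8 392
top drive_a_mid 2 0.61 [167.8, 98.7, 180.0, 124.9] 175.7 111.8 310
top pad_a 0 0.92 [106.5, 313.4, 156.3, 336.7] 120.7 324.1 407
top pad_a 1 0.8 [203.6, 169.2, 249.4, 186.7] 216.8 175.0 384
scene dock_a 0 0.75 [378.5, 188.0, 435.7, 221.3] 406.8 204.7 1215
scene dock_a 1 0.7 [179.8, 228.2, 236.5, 273.6] 213.0 252.5 1628
scene dock_a 2 0.6 [277.0, 241.2, 349.5, 292.3] 314.9 267.2 1921
scene drive_a_mid 0 0.73 [288.4, 243.5, 316.5, 267.5] 303.4 254.1 451
scene drive_a_mid 1 0.67 [312.7, 217.0, 341.4, 236.0] 325.4 223.9 458
scene drive_a_mid 2 0.54 [363.5, 298.5, 378.1, 319.3] 374.0 308.2 146
scene pad_a 0 0.62 [217.1, 228.9, 231.9, 242.4] 224.9 233.4 197
scene pad_a 1 0.62 [402.5, 189.6, 436.2, 203.0] 424.9 198.0 148
scene pad_a 2 0.54 [329.1, 244.1, 347.6, 262.0] 338.1 252.7 206
```

View pics/topz.png

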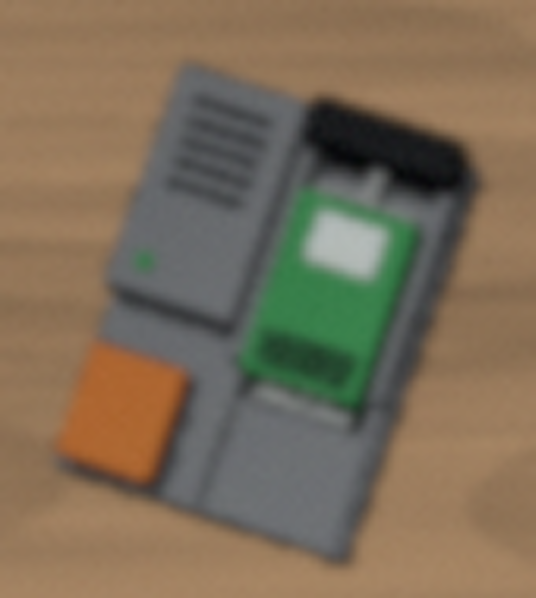

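View pics/scz.png

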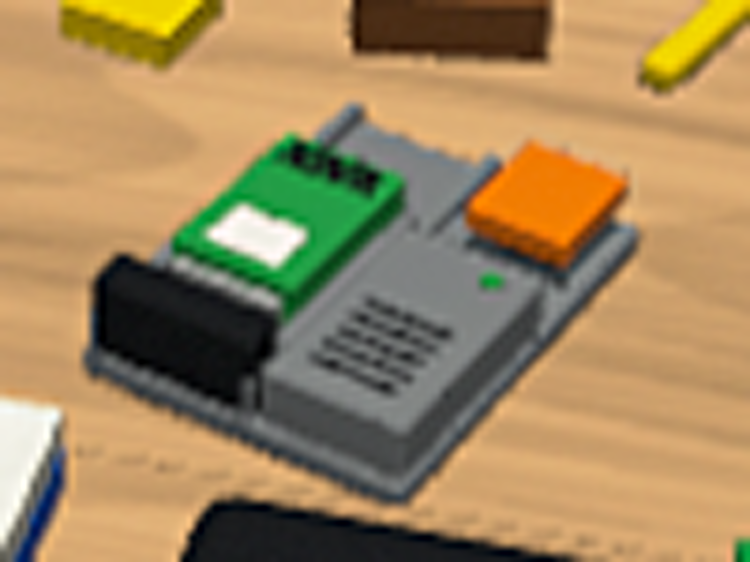

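```bash
cat > h.py <<'E'
import numpy as np
from scipy.spatial.transform import Rotation as R
from bench import eyes
def proj(cam,P):
    m=eyes.camera_model(cam);p=R.from_rotvec(m["orientation"]).inv().apply(np.atleast_2d(P)-m["position"])
    return np.c_[m["fx"]*p[:,0]/p[:,2]+m["cx"],m["fy"]*p[:,1]/p[:,2]+m["cy"]]
def d2w(pose,P):
    x,y,t=pose[:3];P=np.atleast_2d(P)/1000.;c,s=np.cos(t),np.sin(t)
    return np.c_[x+c*P[:,0]-s*P[:,1],y+s*P[:,0]+c*P[:,1],P[:,2]]
E
cat > fit.py <<'E'
from h import *
from scipy.optimize import least_squares
T=[((95,345),(-7,88,34)),((188,372),(-7,46,34)),((155,484),(-57,46,34)),((58,455),(-57,88,34)),((185,62),(116,93,36)),((305,102),(116,35,36)),((112,283),(16,93,36)),((228,320),(16,35,36)),((350,560),(-60,-38,12)),((300,190),(80,26,42)),((418,220),(80,-26,42)),((358,400),(0,-26,42)),((240,372),(0,26,42))]
S=[((530,140),(-57,46,34)),((628,182),(-57,88,34)),((562,240),(-7,88,34)),((468,208),(-7,46,34)),((265,383),(116,35,36)),((408,437),(116,93,36)),((542,285),(16,93,36)),((290,135),(0,-26,42)),((404,180),(0,26,42)),((290,285),(80,26,42)),((174,240),(80,-26,42)),((400,500),(118,94,0)),((637,232),(-60,94,12))]
tp=np.array([t[0] for t in T])/6.3+[195,110]-.4; sp=np.array([t[0] for t in S])/7.5+[265,225]-.4
tP=[t[1] for t in T]; sP=[t[1] for t in S]
f=lambda q,w=(1,1):np.r_[((proj("top",d2w(q,tP))-tp)*w[0]).ravel(),((proj("scene",d2w(q,sP))-sp)*w[1]).ravel()]
for w in((1,1),(1,0),(0,1)):
    r=least_squares(f,[.45,.1,-.3],args=(w,),loss="soft_l1");print(w,r.x.round(4),np.degrees(r.x[2]).round(2))
    print(np.abs(f(r.x)).reshape(-1,2).round(1).tolist())
    if w==(1,1): np.save("pose.npy",r.x);print(d2w(r.x,[(-32,67,34),(-34,0,12),(40,0,27)]).round(4))
E
python3 fit.py
```

```text
(1, 1) [ 0.5441  0.124  -0.3259] -18.67
[[0.0, 0.9], [0.4, 0.3], [0.6, 0.0], [0.4, 0.3], [1.0, 0.6], [0.8, 0.4], [1.8, 0.1], [0.8, 0.8], [0.3, 0.1], [0.2, 1.2], [0.4, 0.0], [0.1, 0.5], [0.2, 1.2], [0.4, 0.5], [0.0, 1.2], [0.5, 0.2], [0.7, 0.8], [0.7, 2.2], [0.1, 1.0], [0.9, 1.4], [0.6, 0.7], [0.4, 0.5], [0.4, 0.5], [0.8, 0.2], [0.4, 2.1], [0.6, 1.3]]
[[0.5352 0.1977 0.034 ]
 [0.5119 0.1349 0.012 ]
 [0.582  0.1112 0.027 ]]
(1, 0) [ 0.5436  0.1238 -0.3196] -18.31
[[0.0, 0.5], [0.5, 0.0], [0.4, 0.4], [0.2, 0.1], [1.2, 0.3], [0.6, 0.3], [1.8, 0.3], [0.8, 1.0], [0.0, 0.3], [0.1, 1.0], [0.4, 0.1], [0.3, 0.6], [0.1, 0.9], [0.5, 0.7], [0.1, 1.5], [0.5, 0.0], [0.7, 0.9], [0.4, 2.2], [0.4, 1.2], [1.0, 1.6], [0.7, 0.8], [0.3, 0.7], [0.5, 0.4], [0.8, 0.3], [0.7, 1.9], [0.5, 1.6]]
(0, 1) [ 0.5465  0.1248 -0.3324] -19.05
[[0.2, 2.0], [0.2, 1.3], [1.0, 1.0], [0.7, 1.4], [0.9, 1.6], [0.8, 1.3], [2.0, 1.2], [0.6, 0.2], [0.8, 0.7], [0.1, 2.1], [0.3, 0.8], [0.2, 0.4], [0.5, 2.1], [0.2, 0.1], [0.2, 0.5], [0.5, 0.9], [0.6, 0.1], [0.9, 1.6], [0.2, 0.3], [0.9, 0.7], [0.5, 0.2], [0.4, 0.0], [0.3, 1.1], [0.9, 0.2], [0.2, 2.8], [0.8, 0.6]]
```

```bash
cat > plan.py <<'E'
from h import *;import sys
from bench import bot
def plan(xd,yd,z,n):
    p=np.load("pose.npy");s=bot.read_state();g=d2w(p,[(xd,yd,z)])[0]
    a=p[2]; Rg=R.from_matrix(np.array([[-np.cos(a),-np.sin(a),0],[-np.sin(a),np.cos(a),0],[0,0,-1]]).T.T)
    M=np.array([[-np.cos(a),-np.sin(a),0],[-np.sin(a),np.cos(a),0],[0,0,-1]]).T
    # columns: x=-dockx, y=+docky, z=down
    Rg=R.from_matrix(M); R0=R.from_rotvec(s["tool_rot"]); d=(g-s["eef_pos"])
    rv=(R0.inv()*Rg).as_rotvec();print("goal",g.round(4),"turn deg",np.degrees(rv).round(2),"shift world",(d*1000).round(1),"tool",(R0.inv().apply(d)*1000).round(1))
    for i in range(n):
        Ri=R0*R.from_rotvec(rv*i/n);print((Ri.inv().apply(d)/n*1000).round(1).tolist(),np.degrees(rv/n).round(2).tolist())
if __name__=="__main__": plan(*map(float,sys.argv[1:4]),int(sys.argv[4]))
E
python3 plan.py -33 34 150 20
```

```text
goal [0.5237 0.1668 0.15  ] turn deg [-1.0000e-02 -1.0000e-02 -1.3842e+02] shift world [319.4 650.3 -81.2] tool [ 547.4 -474.7   81.3]
[27.4, -23.7, 4.1] [-0.0, -0.0, -6.92]
[30.0, -20.3, 4.1] [-0.0, -0.0, -6.92]
[32.3, -16.5, 4.1] [-0.0, -0.0, -6.92]
[34.0, -12.5, 4.1] [-0.0, -0.0, -6.92]
[35.3, -8.3, 4.1] [-0.0, -0.0, -6.92]
[36.0, -4.0, 4.1] [-0.0, -0.0, -6.92]
[36.2, 0.4, 4.1] [-0.0, -0.0, -6.92]
[35.9, 4.7, 4.1] [-0.0, -0.0, -6.92]
[35.1, 9.0, 4.1] [-0.0, -0.0, -6.92]
[33.7, 13.2, 4.1] [-0.0, -0.0, -6.92]
[31.9, 17.2, 4.1] [-0.0, -0.0, -6.92]
[29.6, 20.9, 4.1] [-0.0, -0.0, -6.92]
[26.9, 24.3, 4.1] [-0.0, -0.0, -6.92]
[23.7, 27.4, 4.1] [-0.0, -0.0, -6.92]
[20.3, 30.0, 4.1] [-0.0, -0.0, -6.92]
[16.5, 32.2, 4.1] [-0.0, -0.0, -6.92]
[12.5, 34.0, 4.1] [-0.0, -0.0, -6.92]
[8.3, 35.3, 4.1] [-0.0, -0.0, -6.92]
[4.0, 36.0, 4.1] [-0.0, -0.0, -6.92]
[-0.4, 36.2, 4.1] [-0.0, -0.0, -6.92]
```

```bash
python3 -m jog '[[[27,-24,3,0,0,-6.9,0.7],[30,-20,3,0,0,-6.9,0.7],[32,-17,3,0,0,-6.9,0.7],[34,-13,3,0,0,-6.9,0.7],[35,-8,3,0,0,-6.9,0.7],[36,-4,3,0,0,-6.9,0.7],[36,0,3,0,0,-6.9,0.7],[36,5,3,0,0,-6.9,0.7],[35,9,3,0,0,-6.9,0.7],[34,13,3,0,0,-6.9,0.7]]]' 40; python3 plan.py -33 34 150 10
```

```text
clock: 1.4
eef_pos: [0.3635, -0.1571, 0.2014]
tool_rot: [2.178, 2.263, 0.0]
ft_force: [0.2, 0.1, 1.1]
opening: 0.0597
goal [0.5237 0.1668 0.15  ] turn deg [ 2.000e-02  4.000e-02 -6.915e+01] shift world [160.2 323.9 -51.4] tool [317.6 172.4  51.4]
[31.8, 17.2, 5.1] [0.0, 0.0, -6.91]
[29.5, 20.9, 5.1] [0.0, 0.0, -6.91]
[26.7, 24.3, 5.1] [0.0, 0.0, -6.91]
[23.6, 27.4, 5.1] [0.0, 0.0, -6.91]
[20.1, 30.0, 5.1] [0.0, 0.0, -6.91]
[16.4, 32.2, 5.1] [0.0, 0.0, -6.91]
[12.4, 34.0, 5.1] [0.0, 0.0, -6.91]
[8.2, 35.2, 5.1] [0.0, 0.0, -6.91]
[3.9, 35.9, 5.1] [0.0, 0.0, -6.91]
[-0.5, 36.1, 5.1] [0.0, 0.0, -6.91]
```

```bash
python3 -m jog '[[[32,17,5,0,0,-6.9,0.7],[30,21,5,0,0,-6.9,0.7],[27,24,5,0,0,-6.9,0.7],[24,27,5,0,0,-6.9,0.7],[20,30,5,0,0,-6.9,0.7],[16,32,5,0,0,-6.9,0.7],[12,34,5,0,0,-6.9,0.7],[8,35,5,0,0,-6.9,0.7],[4,36,5,0,0,-6.9,0.7],[0,36,5,0,0,-6.9,0.7]]]'; python3 plan.py -33 34 80 1
python3 - <<'E'
from bench import eyes
import cv2
for n,b in(("scene",(170,310,220,400)),("top",(80,230,160,300))):
    im=eyes.camera(n);cv2.imwrite(f"pics/{n}1.png",cv2.resize(im[b[0]:b[1],b[2]:b[3]],None,fx=4,fy=4,interpolation=cv2.INTER_CUBIC))
E
```

```text
clock: 2.4
eef_pos: [0.5245, 0.1664, 0.1511]
tool_rot: [0.513, 3.099, 0.0]
ft_force: [0.7, 0.0, 1.0]
opening: 0.0602
goal [0.5237 0.1668 0.08  ] turn deg [ 0.01  0.02 -0.12] shift world [ -0.7   0.4 -71.1] tool [ 0.8  0.1 71.1]
[0.8, 0.1, 71.1] [0.01, 0.02, -0.12]
```

View pics/scene1.png

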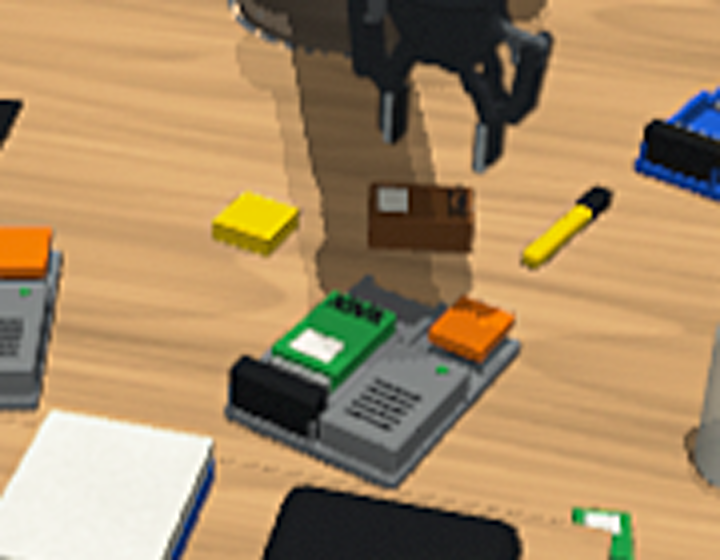

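View pics/top1.png

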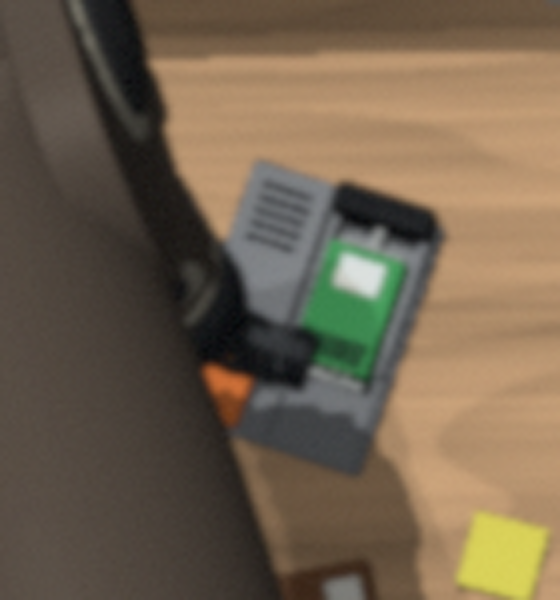

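The scene view shows both fingers open, hovering above the tray side and the pad; the dock at crop (370,390) is undisturbed. Descending to just above the pad.

```bash
python3 -m jog '[[[1,0,20,0,0,0,0.7],[0,0,20,0,0,0,0.7],[0,0,20,0,0,0,0.7],[0,0,20,0,0,0,0.7],[0,0,15,0,0,0,0.7],[0,0,10,0,0,0,0.7],[0,0,0,0,0,0,0.7],[0,0,0,0,0,0,0.7],[0,0,0,0,0,0,0.7],[0,0,0,0,0,0,0.7]]]'; python3 plan.py -33 34 25 1
python3 - <<'E'
from bench import eyes
from h import *
import cv2
p=np.load("pose.npy")
im=eyes.camera("scene");b=(180,310,250,390)
I=cv2.resize(im[b[0]:b[1],b[2]:b[3]],None,fx=5.5,fy=5.5,interpolation=cv2.INTER_CUBIC)
# predicted finger tip outline of each finger at z=45
for P in[(-44,64,45),(-22,64,45),(-44,78,45),(-22,78,45),(-44,4,45),(-22,4,45),(-44,-10,45),(-22,-10,45)]:
    u=(proj("scene",d2w(p,[P]))[0]-[b[2],b[0]])*5.5;cv2.circle(I,tuple(int(v) for v in u),3,(0,0,255),1)
cv2.imwrite("pics/scene2.png",I)
E
```

```text
clock: 3.5
eef_pos: [0.5236, 0.1653, 0.0473]
tool_rot: [0.521, 3.097, 0.001]
ft_force: [0.0, -0.2, 0.4]
opening: 0.0598
goal [0.5237 0.1668 0.025 ] turn deg [ 0.05  0.07 -0.43] shift world [  0.2   1.5 -22.3] tool [ 0.4  1.4 22.3]
[0.4, 1.4, 22.3] [0.05, 0.07, -0.43]
```

View pics/scene2.png

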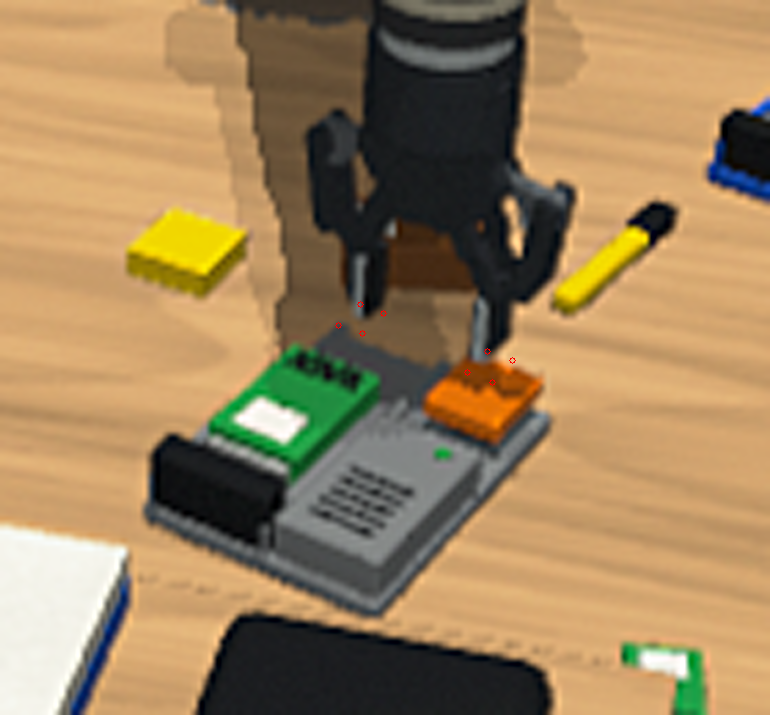

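Fingers are lined up: the right one above the pad at crop (490,350), the left one above the tray at (365,312), tips some mm above the shut-finger prediction. Slowly down to find the contact.

```bash
python3 -m jog '[[[0.5,1.5,2,0,0,-0.4,0.7],[0,0,2,0,0,0,0.7],[0,0,2,0,0,0,0.7],[0,0,2,0,0,0,0.7],[0,0,2,0,0,0,0.7],[0,0,2,0,0,0,0.7],[0,0,0,0,0,0,0.7],[0,0,0,0,0,0,0.7],[0,0,0,0,0,0,0.7],[0,0,0,0,0,0,0.7]]]'; python3 - <<'E'
from bench import eyes
import cv2
im=eyes.camera("scene");b=(210,310,280,380)
cv2.imwrite("pics/scene3.png",cv2.resize(im[b[0]:b[1],b[2]:b[3]],None,fx=6,fy=6,interpolation=cv2.INTER_CUBIC))
E
```

```text
clock: 4.55
eef_pos: [0.5231, 0.1668, 0.0344]
tool_rot: [0.51, 3.1, 0.0]
ft_force: [-0.2, -0.1, 0.2]
opening: 0.0595
```

View pics/scene3.png

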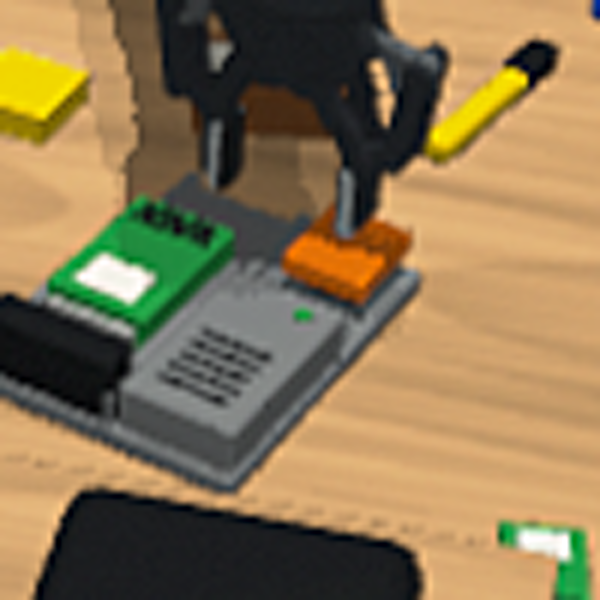

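```bash
python3 - <<'E'
from h import *
p=np.load("pose.npy");m=eyes.camera_model("scene")
for uv in((337.5,248.8),(316,241)):
  for z in(.034,.040):
    d=R.from_rotvec(m["orientation"]).apply([(uv[0]-m["cx"])/m["fx"],(uv[1]-m["cy"])/m["fy"],1]);P=m["position"]+d*(z-m["position"][2])/d[2]
    v=P[:2]-p[:2];c,s=np.cos(p[2]),np.sin(p[2]);print(uv,z,1000*np.array([c*v[0]+s*v[1],-s*v[0]+c*v[1]]))
E
```

```text
(337.5, 248.8) 0.034 [-35.51976473  65.47583349]
(337.5, 248.8) 0.04 [-28.00395552  68.9395488 ]
(316, 241) 0.034 [-34.68165776  -2.51994968]
(316, 241) 0.04 [-27.17277882   1.50601932]
```

Fingers are at dock x≈-31, y≈67 and ≈0, as planned. Pressing on in small steps.

```bash
python3 -m jog '[[[0,0,1,0,0,0,0.7],[0,0,1,0,0,0,0.7],[0,0,1,0,0,0,0.7],[0,0,1,0,0,0,0.7],[0,0,1,0,0,0,0.7],[0,0,1,0,0,0,0.7],[0,0,1,0,0,0,0.7],[0,0,1,0,0,0,0.7],[0,0,0,0,0,0,0.7],[0,0,0,0,0,0,0.7]]]'
```

```text
clock: 5.6
eef_pos: [0.523, 0.1668, 0.0264]
tool_rot: [0.51, 3.1, 0.0]
ft_force: [-1.4, 0.3, 3.9]
opening: 0.0598
```

```bash
python3 -m jog '[[[0,0,1,0,0,0,0.7],[0,0,1,0,0,0,0.7],[0,0,1,0,0,0,0.7],[0,0,1,0,0,0,0.7],[0,0,1,0,0,0,0.7],[0,0,0,0,0,0,0.7],[0,0,0,0,0,0,0.7],[0,0,0,0,0,0,0.7],[0,0,0,0,0,0,0.7],[0,0,0,0,0,0,0.7]]]'; python3 - <<'E'
from bench import eyes
import cv2
im=eyes.camera("scene");b=(210,310,280,380)
cv2.imwrite("pics/scene4.png",cv2.resize(im[b[0]:b[1],b[2]:b[3]],None,fx=6,fy=6,interpolation=cv2.INTER_CUBIC))
E
```

```text
clock: 6.6
eef_pos: [0.5229, 0.1669, 0.0213]
tool_rot: [-0.51, -3.1, -0.0]
ft_force: [-2.3, 1.2, 5.1]
opening: 0.0598
```

View pics/scene4.png

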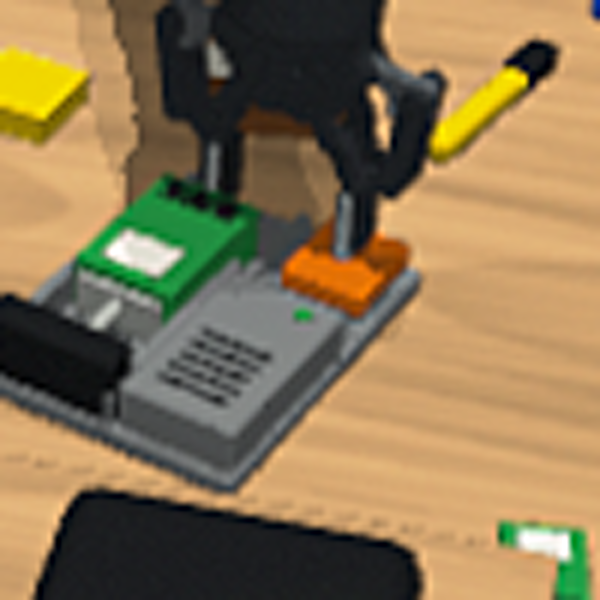

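The drive has popped (front edge now at crop (215,200), gap to the housing opened) and rests against the left finger. Now press to the hard stop.

```bash
python3 -m jog '[[[0,0,0.5,0,0,0,0.7],[0,0,0.5,0,0,0,0.7],[0,0,0.5,0,0,0,0.7],[0,0,0.5,0,0,0,0.7],[0,0,0,0,0,0,0.7],[0,0,0,0,0,0,0.7],[0,0,0,0,0,0,0.7],[0,0,0,0,0,0,0.7],[0,0,0,0,0,0,0.7],[0,0,0,0,0,0,0.7]]]'
```

```text
clock: 7.65
eef_pos: [0.5229, 0.1669, 0.0197]
tool_rot: [0.51, 3.1, 0.001]
ft_force: [-3.3, 0.2, 9.1]
opening: 0.0596
```

```bash
python3 -m jog '[[[0,0,0.5,0,0,0,0.7],[0,0,0,0,0,0,0.7],[0,0,0,0,0,0,0.7],[0,0,0,0,0,0,0.7],[0,0,0,0,0,0,0.7],[0,0,0,0,0,0,0.7],[0,0,0,0,0,0,0.7],[0,0,0,0,0,0,0.7],[0,0,0,0,0,0,0.7],[0,0,0,0,0,0,0.7]]]'; python3 - <<'E'
from bench import eyes,bot
import cv2
im=eyes.camera("scene");b=(210,310,280,380)
cv2.imwrite("pics/scene5.png",cv2.resize(im[b[0]:b[1],b[2]:b[3]],None,fx=6,fy=6,interpolation=cv2.INTER_CUBIC))
im=eyes.camera("top");cv2.imwrite("pics/top5.png",im)
s=bot.read_state();print(s["ft_force"],s["moment"],s["eef_pos"])
E
```

```text
clock: 8.65
eef_pos: [0.523, 0.167, 0.0196]
tool_rot: [0.51, 3.1, 0.001]
ft_force: [-4.7, -0.3, 11.3]
opening: 0.0599
[-5.18567428  0.89584644 10.83180516] [ 0.30889059  0.89620318 -0.03758821] [0.52301278 0.16698078 0.0196283 ]
```

View pics/scene5.png

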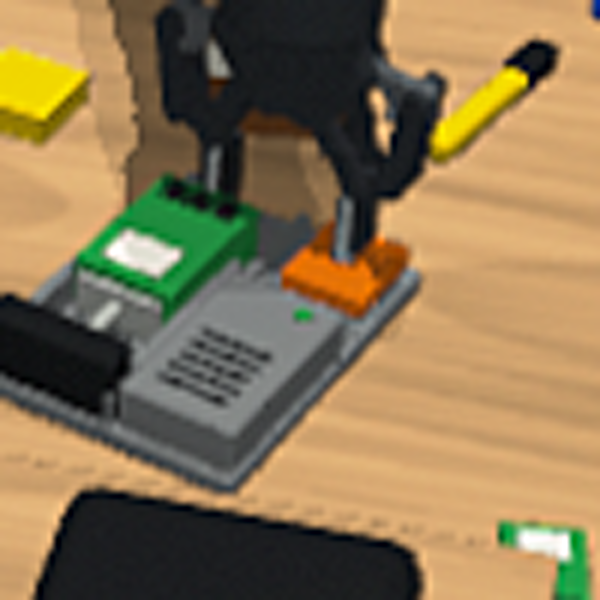

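View pics/top5.png

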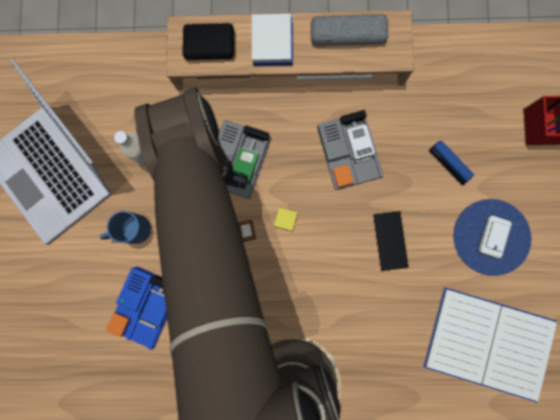

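```bash
python3 -m jog '[[[0,0,0.5,0,0,0,0.7],[0,0,0.5,0,0,0,0.7],[0,0,0,0,0,0,0.7],[0,0,0,0,0,0,0.7],[0,0,0,0,0,0,0.7],[0,0,0,0,0,0,0.7],[0,0,0,0,0,0,0.7],[0,0,0,0,0,0,0.7],[0,0,0,0,0,0,0.7],[0,0,0,0,0,0,0.7]]]'
```

```text
clock: 9.75
eef_pos: [0.5231, 0.1671, 0.0194]
tool_rot: [0.51, 3.099, 0.002]
ft_force: [-7.2, -0.2, 15.9]
opening: 0.0598
```

The pad is on its stop: 1 mm more command gave 0.2 mm of motion and +4.6 N. One last look, then hand in.

```bash
python3 - <<'E'
from bench import eyes
import cv2
im=eyes.camera("scene");b=(210,310,280,380)
cv2.imwrite("pics/scene6.png",cv2.resize(im[b[0]:b[1],b[2]:b[3]],None,fx=6,fy=6,interpolation=cv2.INTER_CUBIC))
E
```

```text
(no output)
```

View pics/scene6.png

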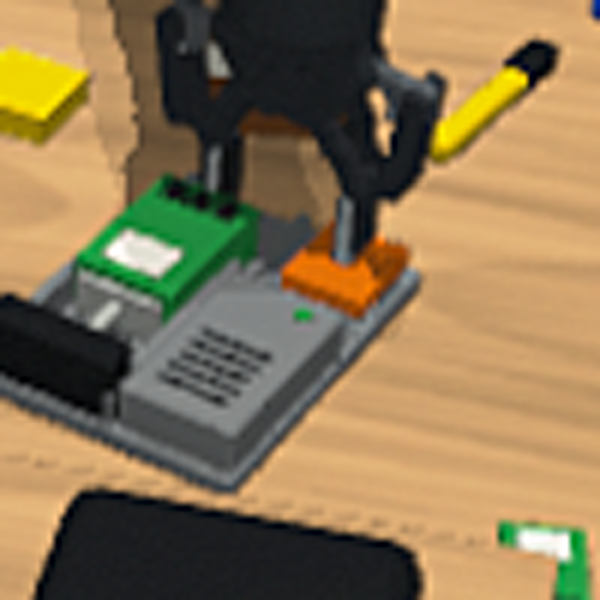

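The drive is still held at crop (165,240), and the finger is on the depressed pad at (345,260).

```bash
python3 -c "
from bench import job
print(job.close_job())"
```

```text
the job is handed in; nothing more can be done
None
```

I pressed the orange pad on the green drive's dock with one finger, and the other finger, already in the tray, stopped the drive when it popped. I handed the job in at about 10 s, still holding both.

- **Pad:** it is on its hard stop. The last 1 mm of commanded push moved the tool only 0.2 mm and raised the vertical force from 11.3 to 15.9 N. I judged "fully down" from this, as the pad's travel can't be read directly.
- **Drive:** the last picture shows it popped about 20 mm, resting against the tray finger and well inside the open end of the tray.
- **Everything else:** the top view, taken just before the final push, shows the white drive and its dock unmoved. The other things on the desk looked undisturbed too; the arm hid part of that view.
- **Check that was off:** the tool also felt about 7 N sideways at the end, more than the drive's spring alone explains. I put it down to friction on the pad and left it.

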